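# Free the jammed ball chute and weigh the balls

### The job

Two steel balls have wedged side by side in the throat of the ball chute and jammed it: stand the empty cup upright on the table under the end of the spout, nudge a wedged ball back up the slope (do not lift balls out by hand) until all five balls have run down into the cup, and then stand the cup with the balls upright in the middle of the scale's round pan, with no edge overhanging, and let go. Leave the other things on the bench where they are.

Things in the scene. Friction and masses are not known exactly. Their poses are not given: they have to be found in the camera images.
- cup_center (a point): centre, half-way up, of the loose grey open-topped straight round cup: 66 mm outside diameter, 64 mm tall, wall 2.5 mm, bottom 4 mm, 90 g; its z axis points out of its mouth, its underside is 32 mm below this point.
- gate (a point): middle of the narrowest place of the fixed aluminium chute, on its floor, 94 mm above the table. Frame: level (not tilted with the floor), z up; the floor climbs towards this frame's +x at 20 degrees (0.35 rad). From here an open spout, 42 mm wide inside, with walls 10 mm high, runs 55 mm down the floor (towards -x) to the lip. One ball passes the gate freely and rolls out by itself.
- jam (a point): where the two wedged balls' centres meet at the start: 11.5 mm up the floor from the gate, 13 mm off the floor; each centre is 13 mm to either side of the middle line (+y, -y). Same frame as the gate. They hold back the others. Pushing one about 30 mm up the floor frees the other, and the rest follow once the way is clear; two balls can wedge again and need another nudge.
- lane_end (a point): middle of the floor's closed upper end, 125 mm up the floor from the gate; same frame as the gate. From the gate the walls (11 mm high, lower than the balls; sheet 4 mm) flare out at 34 degrees to either side for 7 mm, then run on as a straight lane, 52 mm wide at the wedged balls and widening to 75 mm at this end. The end wall is 24 mm high. Open on top.
- lip (a point): middle of the lower edge of the spout's floor, where the balls fall off, 75 mm above the table (underside of the sheet 70 mm); same frame as the gate. The balls leave it towards this frame's -x.
- catch (a point): point on the table 36 mm beyond the lip along the spout's middle line: a cup standing centred here (within about 10 mm) catches the balls and just clears the lip; same frame as the gate.
- pan (a point): centre of the top face of the scale's round steel pan, 82 mm across, 48 mm above the table, fixed. The white scale body is 110 mm wide, reaches 105 mm from the pan's centre towards this frame's -x and 55 mm towards +x, and is 30 mm tall.
- ball1_center (a point): centre of a loose plain steel ball, 26 mm across, 72 g; all five are alike. It rolls: ignore its axes.
- ball2_center (a point): centre of a loose plain steel ball, 26 mm across, 72 g; all five are alike. It rolls: ignore its axes.
- ball3_center (a point): centre of a loose plain steel ball, 26 mm across, 72 g; all five are alike. It rolls: ignore its axes.
- ball4_center (a point): centre of a loose plain steel ball, 26 mm across, 72 g; all five are alike. It rolls: ignore its axes.
- ball5_center (a point): centre of a loose plain steel ball, 26 mm across, 72 g; all five are alike. It rolls: ignore its axes.
- eyepiece_mid (a point): bystander to leave alone: a black eyepiece standing upright, 32 across, 70 tall; the point is at its middle.
- lensbox_mid (a point): bystander to leave alone: a small blue plastic box, 32 x 55, 34 tall; the point is at its middle.
- cleaner_mid (a point): bystander to leave alone: a white bottle with a black cap, 38 across, 130 tall; the point is at its middle.
- jar_mid (a point): bystander to leave alone: a small glass jar, 38 across, 52 tall; the point is at its middle.
- driver_mid (a point): bystander to leave alone: a black-handled screwdriver lying flat, 170 long along its x axis; the point is at its middle.
- case_mid (a point): bystander to leave alone: a flat grey case, 60 x 110, 36 tall; the point is at its middle.
- puck_mid (a point): bystander to leave alone: a flat black round dome, 76 across, 31 tall; the point is at its middle.
Mind the look-alikes: they are no part of the job. Leave any red or yellow look-alike of the part that bears cup_center alone.

How it is judged:
By the outcome, as a careful person would: the job done as asked, in the order asked, and still so for the second after the job is handed in, with the robot touching nothing.
It also fails if it takes over 72 s, if anything falls off the work surface, if the arm or the gripper's body presses on something with over 40 N, if the wrist force passes 120 N, or if a joint passes its speed limit or range.

### The arm

A 7-joint arm with a two-finger parallel gripper is mounted at the origin on the work surface. World frame = base frame: x ahead of the robot, y to its left, z up, the work surface at z = 0. Lengths are in m, angles in rad, forces in N, time in s.
With the tool pointing down it reaches from about 0.4 to 0.85 m from the base axis. Payload 4.5 kg.
Tool frame: the origin (TCP) lies between the finger pads; the fingertips stand 19 mm ahead of it and the grasp point (between the pads) is the TCP (r.tips_ahead is the distance from the TCP to the fingertips, in m); z points along the fingers, y is the line along which they close (so a half turn about z gives the same grasp; the last joint's range is limited). The gripper opens to 88 mm and grips with 3 to 60 N. Pads are 18 mm wide; open, the fingers measure 123 mm over their backs; the gripper's body (75 mm by 187 mm) begins 45 mm behind the grasp point.
Start: joints at [-1.186, 0.689, -0.195, 1.565, 0.157, 0.902, -0.215], TCP at [0.215, 0.587, 0.258] pointing down, gripper open.
Joint ranges: [-3.01, 3.01], [-0.46, 2.08], [-1.47, 1.51], [0.13, 2.56], [-1, 4.14], [0.04, 2.09], [-2.66, 2.66]. Speed limits (rad/s): [2.57, 2.57, 3.14, 3.14, 3.14, 3.14, 3.14].

### API

Orientations are given as a unit quaternion [x, y, z, w].
In Python, from plant import r, cams, models gives the robot as it stands. The module is installed in compiled form; this text tells all that it offers.
- The arm moves only by the tool jog_arm, never from a script. Its arguments are lists of equal length, an entry for each row: "turn": the turn, a rotation vector about the tool's x, y, z in rad, a list of three; "translation": the shift along the tool's x, y, z in m, a list of three; "grip": the closure, from 0 (fully open) to 1 (shut). In form: {"turn": [[ax, ay, az], ...], "translation": [[tx, ty, tz], ...], "grip": [grip, ...]}. A call has 1 to 20 rows; each row is the pose to reach, as a shift and turn from the pose commanded when the call began, along the tool's axes at that moment; what a row does not reach only later rows make up. A row lasts 1/8 s, in which the tool goes at most 62.5 mm and 10.7 degrees, less where a joint would pass 70% of its speed; a pose out of reach is approached as far as the arm can. A call with a gripper value outside its range is refused whole. The fingers move at their own pace and stop on an object; "force" is the grip in N (left out, the last holds). Time passes only in rows, so rows that repeat a pose let the fingers close. It gives the time, the measured TCP pose, the force, the opening and the grip force at its end, in the units of the state.
- r.get_state(): the state, without advancing time (a new reading comes with each control period).
- cams.snapshot(name): name is "scene" or "top"; returns the picture (400x640x3 uint8, red, green, blue); there is no depth.
- cams.camera_params(name): a dict with "fx", "fy", "cx", "cy" (pixels), "eye" and "orientation" of the camera in the world. Camera axes: x right, y up, looking along -z (the intrinsics and any distortion apply to the point x, -y, -z); pixel columns grow to the right and rows downward; lengths in m; the calibration is good to about 2 mm. A picture is of the moment at which its call begins. camera_params takes no time and is no camera call.
- r.finish_job(): hands the job in; it is judged then, once.
Trained networks look in the newest picture that a camera, given by its name, has taken for a name from the list of things; names that differ only in an ending like _2 or _b are one class to them, and where a whole thing is asked for, a point or a joint stands for the part that bears it (a point fixed in the world has none). Each returns a list of dicts, best first, with "p" (0 to 1); they miss things now and then, are a little off and sometimes report something else, mostly with a low value. They report only what shows in the picture. A call takes as long as a camera call. They do not tell look-alikes from the thing itself.
- models.find_in(camera, name): "position" ([x, y, z] in m, in world coordinates, good to about 4 mm: the middle of the surface that is visible of it).
- models.masks_of(camera, name): "pixels" (400x640 bool, what is visible of it).
- models.place_of(camera, name): "position" ([x, y, z] in m, in world coordinates, good to about 4 mm: a listed point, or the origin of a listed thing).
The state is a dict: "clock": time; "q": joint angles; "qd": joint speeds; "joint_torque": joint torques, N m; "tool_pos": TCP position; "eef_rot": TCP orientation; "contact_force": force on the tool from outside, world axes, zero at the start; "moment": the same for the moment, N m; "opening": opening from 0.0 (shut) to 1.0 (fully open); "finger_force": force on a finger pad.
Only numpy, scipy, OpenCV 4.12 (cv2) and the standard library are available. Lean on these libraries where they do the work, as an engineer would, in place of code of your own. Each camera call takes 0.05 s, during which the arm holds its last target. There are 200 camera calls.

## Working session

There is one attempt and no reset: what is moved stays moved. The work goes in short steps, Python scripts to look and compute and a tool call to move; the robot and the scene stay as the last step left them, time stands still between calls to the robot, and variables do not carry over. Pictures are saved under pics/ and viewed, at most 10 in all, crops included, and the job is handed in when it is done.

Besides the shell and the picture viewer there is one more tool, called by a JSON object that holds its "api" and its "payload", one argument or row to a line. jog_arm: Moves the arm, as the interface text tells. Its arguments: {"type":"object","properties":{"turn":{"type":"array"},"translation":{"type":"array"},"grip":{"type":"array"},"force":{"type":"number"}},"required":["turn","translation","grip"]}

```bash
mkdir -p pics; python3 - <<'E'
from plant import r,cams,models
import cv2
for c in("scene","top"):
    cv2.imwrite(f"pics/{c}0.png",cams.snapshot(c)[:,:,::-1])
    p=cams.camera_params(c);print(c,p)
    for n in("cup_center","gate","jam","lane_end","lip","catch","pan","ball1_center"):
        print(n,[(round(d["p"],2),d["position"].round(3).tolist() if hasattr(d["position"],"round") else d["position"]) for d in models.place_of(c,n)[:5]])
s=r.get_state();print({k:s[k] for k in("clock","tool_pos","eef_rot","opening","contact_force")})
E
```

```text
scene {'fx': 474.9898759416563, 'fy': 474.9898759416563, 'cx': 323.65005695707777, 'cy': 200.0238667609507, 'eye': array([1.46407254, 0.58971035, 0.77509002]), 'orientation': array([0.22054574, 0.42620971, 0.7692079 , 0.42192898])}
cup_center [(0.89, [0.4767, -0.2047, 0.0367]), (0.76, [0.6167, -0.232, 0.0333]), (0.67, [0.4872, -0.4603, 0.0356]), (0.67, [0.5082, 0.3834, 0.0643]), (0.58, [0.528, -0.3303, 0.0315])]
gate [(0.7, [0.6621, 0.0434, 0.0918])]
jam [(0.64, [0.6652, 0.0473, 0.105])]
lane_end [(0.97, [0.7786, 0.0574, 0.1344])]
lip [(0.58, [0.6094, 0.0361, 0.0786])]
catch [(0.21, [0.6663, 0.0336, 0.1137])]
pan [(0.93, [0.45, 0.3071, 0.0459])]
ball1_center [(0.58, [0.6648, 0.0569, 0.1117])]
top {'fx': 478.8693269453518, 'fy': 478.8693269453518, 'cx': 318.333186768522, 'cy': 205.5792779076466, 'eye': array([ 0.49616186, -0.01962056,  1.31963686]), 'orientation': array([ 0.02906545, -0.03741726, -0.699976  ,  0.71259297])}
cup_center [(0.9, [0.4761, -0.2031, 0.0292]), (0.88, [0.4833, -0.4611, 0.0289]), (0.76, [0.6227, -0.2281, 0.029]), (0.6, [0.5282, -0.3346, 0.0277])]
gate [(0.93, [0.6614, 0.0422, 0.0907]), (0.4, [0.7747, 0.0526, 0.1354])]
jam [(0.68, [0.6633, 0.0504, 0.1101])]
lane_end [(0.92, [0.7744, 0.0541, 0.1357])]
lip [(0.95, [0.6076, 0.0391, 0.0721]), (0.72, [0.5259, -0.3349, 0.0292])]
catch []
pan [(0.84, [0.4502, 0.313, 0.0504]), (0.29, [0.7092, 0.3742, 0.0205])]
ball1_center [(0.59, [0.6633, 0.0568, 0.1068])]
{'clock': 0.9, 'tool_pos': array([0.21476468, 0.58696273, 0.25773894]), 'eef_rot': array([1.74476922e-01, 9.84661263e-01, 3.86281343e-05, 2.89181590e-06]), 'opening': 1.0035892010281628, 'contact_force': array([ 0.45886491, -0.28887813, -0.33810234])}
```

View pics/scene0.png

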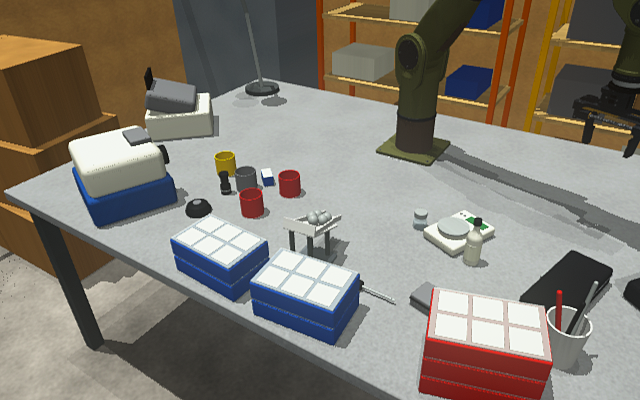

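View pics/top0.png

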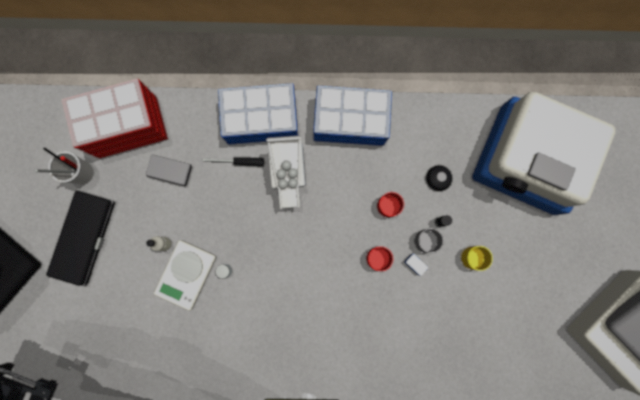

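The top view shows the grey cup at about (429,240). The eyepiece is at (444,221), the lens box at (417,265) and the chute at (288,175) with its lip at (288,207), and the scale pan is at (187,266). In the scene view the cup is at (246,178) and the chute at (312,225).

```bash
cat > h.py <<'E'
from plant import r,cams,models
import numpy as np,cv2
from scipy.spatial.transform import Rotation as R
def ray(c,px):
    p=cams.camera_params(c);d=np.array([(px[0]-p["cx"])/p["fx"],-(px[1]-p["cy"])/p["fy"],-1.])
    return p["eye"],R.from_quat(p["orientation"]).apply(d)
def at_z(c,px,z):
    e,d=ray(c,px);return e+d*(z-e[2])/d[2]
def proj(c,P):
    p=cams.camera_params(c);v=R.from_quat(p["orientation"]).inv().apply(np.array(P)-p["eye"])
    return np.array([p["cx"]+p["fx"]*v[0]/-v[2],p["cy"]-p["fy"]*v[1]/-v[2]])
def go(P,yaw,pitch=0):
    """translation & turn (tool axes) from present pose to TCP P, tool down, tool y axis at world angle yaw"""
    s=r.get_state();T=R.from_quat(s["eef_rot"])
    best=None
    for k in(0,np.pi):
        y=np.array([np.cos(yaw+k),np.sin(yaw+k),0]);z=np.array([0,0,-1.]);x=np.cross(y,z)
        w=(T.inv()*R.from_matrix(np.c_[x,y,z])).as_rotvec()
        if best is None or np.linalg.norm(w)<np.linalg.norm(best): best=w
    print("shift",T.inv().apply(np.array(P)-s["tool_pos"]).round(4),"turn",best.round(3))
E
python3 - <<'E'
from h import *
for c in("scene","top"):
    cams.snapshot(c)
    for n in("eyepiece_mid","lensbox_mid","puck_mid","jar_mid","cleaner_mid","driver_mid","case_mid"):
        print(c,n,[(round(d["p"],2),np.round(d["position"],3).tolist()) for d in models.place_of(c,n)[:2]])
im=cams.snapshot("top")
for d in models.masks_of("top","cup_center"):
    m=d["pixels"];ys,xs=np.nonzero(m);cnt=max(cv2.findContours(m.astype(np.uint8),0,1)[0],key=cv2.contourArea)
    print(round(d["p"],2),xs.mean(),ys.mean(),cv2.minEnclosingCircle(cnt),at_z("top",(xs.mean(),ys.mean()),.05).round(4),im[m].mean(0).round())
for d in models.masks_of("top","pan"):
    ys,xs=np.nonzero(d["pixels"]);cnt=max(cv2.findContours(d["pixels"].astype(np.uint8),0,1)[0],key=cv2.contourArea);print("pan",d["p"],len(xs),cv2.minEnclosingCircle(cnt))
cv2.imwrite("pics/crop.png",np.hstack([cv2.resize(im[190:290,380:500,::-1],None,fx=4,fy=4),cv2.resize(im[130:230,240:320,::-1],None,fx=4,fy=4)]))
E
```

```text
scene eyepiece_mid [(0.54, [0.577, -0.371, 0.032]), (0.49, [0.706, -0.367, 0.015])]
scene lensbox_mid [(0.46, [0.463, -0.298, 0.02])]
scene puck_mid [(0.83, [0.702, -0.371, 0.013])]
scene jar_mid [(0.84, [0.439, 0.218, 0.024])]
scene cleaner_mid [(0.86, [0.506, 0.385, 0.063])]
scene driver_mid [(0.45, [0.739, 0.203, 0.015])]
scene case_mid [(0.61, [0.61, 0.038, 0.076]), (0.6, [0.705, 0.374, 0.016])]
top eyepiece_mid [(0.54, [0.582, -0.372, 0.033])]
top lensbox_mid [(0.56, [0.464, -0.304, 0.02])]
top puck_mid [(0.75, [0.703, -0.372, 0.018])]
top jar_mid [(0.63, [0.437, 0.217, 0.024]), (0.3, [0.605, 0.041, 0.071])]
top cleaner_mid [(0.73, [0.507, 0.38, 0.06])]
top driver_mid [(0.6, [0.739, 0.202, 0.013])]
top case_mid [(0.79, [0.709, 0.377, 0.022])]
0.96 476.55833333333334 257.475 ((476.5, 257.5), 15.182326316833496) [ 0.4858 -0.4548  0.05  ] [133. 122.  40.]
0.93 379.60268714011517 257.75047984644914 ((379.8228454589844, 257.7677307128906), 13.364995956420898) [ 0.4807 -0.1978  0.05  ] [154.  55.  52.]
0.9 429.09090909090907 240.0891265597148 ((429.0, 241.0), 14.31792163848877) [ 0.5295 -0.329   0.05  ] [104. 102. 101.]
0.73 390.13059033989265 204.4561717352415 ((390.0, 205.0), 14.4223051071167) [ 0.6226 -0.2252  0.05  ] [144.  53.  49.]
pan 0.81 2565 ((184.5, 274.5), 36.200927734375)
```

View pics/crop.png

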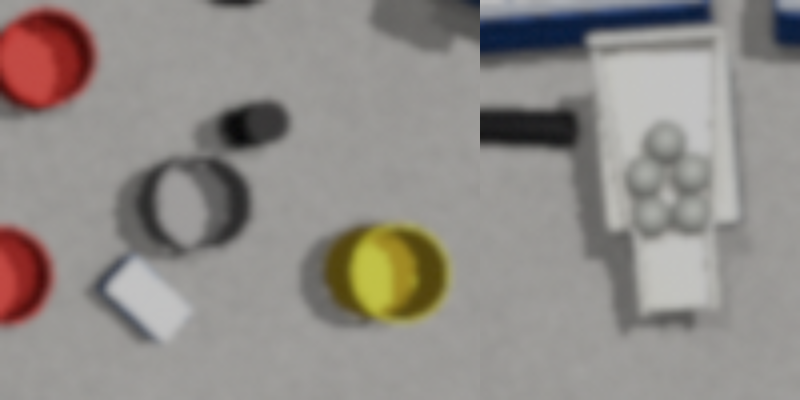

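```bash
python3 - <<'E'
from h import *
go([.48,.2,.26],1.01);go([.528,-.332,.16],1.01);go([.528,-.332,.045],1.01)
E
```

```text
shift [-0.3821 -0.2723 -0.0023] turn [ 0.   -0.    0.21]
shift [-0.61   -0.7554  0.0976] turn [ 0.   -0.    0.21]
shift [-0.61   -0.7554  0.2126] turn [ 0.   -0.    0.21]
```

{"api": "jog_arm", "payload": {
  "turn": [
    [0, 0, 0.21],
    [0, 0, 0.21],
    [0, 0, 0.21],
    [0, 0, 0.21],
    [0, 0, 0.21],
    [0, 0, 0.21],
    [0, 0, 0.21],
    [0, 0, 0.21],
    [0, 0, 0.21],
    [0, 0, 0.21],
    [0, 0, 0.21],
    [0, 0, 0.21],
    [0, 0, 0.21],
    [0, 0, 0.21],
    [0, 0, 0.21],
    [0, 0, 0.21],
    [0, 0, 0.21],
    [0, 0, 0.21],
    [0, 0, 0.21],
    [0, 0, 0.21]
  ],
  "translation": [
    [-0.382, -0.272, 0],
    [-0.382, -0.272, 0],
    [-0.382, -0.272, 0],
    [-0.382, -0.272, 0],
    [-0.382, -0.272, 0],
    [-0.382, -0.272, 0],
    [-0.382, -0.272, 0],
    [-0.61, -0.755, 0.098],
    [-0.61, -0.755, 0.098],
    [-0.61, -0.755, 0.098],
    [-0.61, -0.755, 0.098],
    [-0.61, -0.755, 0.098],
    [-0.61, -0.755, 0.098],
    [-0.61, -0.755, 0.098],
    [-0.61, -0.755, 0.098],
    [-0.61, -0.755, 0.098],
    [-0.61, -0.755, 0.098],
    [-0.61, -0.755, 0.098],
    [-0.61, -0.755, 0.098],
    [-0.61, -0.755, 0.098]
  ],
  "grip": [0, 0, 0, 0, 0, 0, 0, 0, 0, 0, 0, 0, 0, 0, 0, 0, 0, 0, 0, 0],
  "force": 20
}}

```text
clock: 4.35
tool_pos: [0.5288, -0.3297, 0.1602]
eef_rot: [0.275, 0.961, 0.0, 0.0]
contact_force: [0.0, -1.0, 0.4]
opening: 0.999
finger_force: 0.0
```

```bash
python3 - <<'E'
from h import *
s=cams.snapshot("scene")
cv2.imwrite("pics/c1.png",cv2.resize(s[110:230,180:330,::-1],None,fx=5,fy=5))
go([.528,-.332,.045],1.01);print(r.get_state()["clock"],r.get_state()["tool_pos"], proj("scene",[.528,-.332,.064]))
E
```

```text
shift [-0.0004 -0.0021  0.1151] turn [0.001 0.    0.003]
4.4 [ 0.52874535 -0.33003778  0.16014998] [244.40552821 170.40508226]
```

View pics/c1.png

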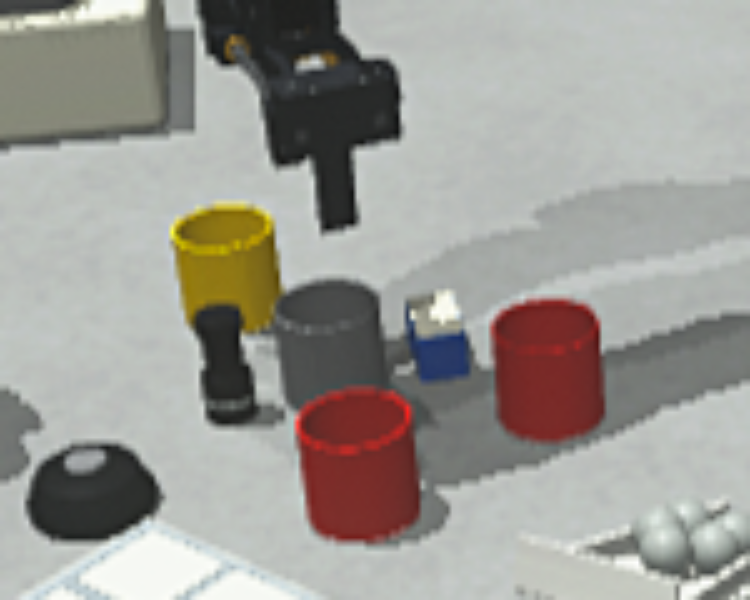

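The crop puts the grey cup's rim centre at about (246,171), which is within 3 mm of the tool axis. The gripper is hovering above it and the finger paths are clear.

{"api": "jog_arm", "payload": {
  "turn": [
    [0, 0, 0],
    [0, 0, 0],
    [0, 0, 0],
    [0, 0, 0],
    [0, 0, 0],
    [0, 0, 0],
    [0, 0, 0],
    [0, 0, 0],
    [0, 0, 0]
  ],
  "translation": [
    [0, 0, 0.05],
    [0, 0, 0.1],
    [0, 0, 0.113],
    [0, 0, 0.113],
    [0, 0, 0.113],
    [0, 0, 0.113],
    [0, 0, 0.113],
    [0, 0, 0.113],
    [0, 0, 0.113]
  ],
  "grip": [0, 0, 0, 0, 0.5, 0.5, 0.5, 0.5, 0.5],
  "force": 20
}}

```text
clock: 5.52
tool_pos: [0.529, -0.3322, 0.0482]
eef_rot: [0.277, 0.961, -0.0, 0.001]
contact_force: [-0.6, 0.2, 6.8]
opening: 0.753
finger_force: 20.0
```

```bash
python3 - <<'E'
from h import *
s=r.get_state();print(s["tool_pos"],s["opening"],s["finger_force"],s["clock"])
z=s["tool_pos"][2]
go([.528,-.33,z+.1],1.01);go([.5727,.0338,z+.1],1.678);go([.5727,.0338,z+.001],1.678)
E
```

```text
[ 0.52901874 -0.33224977  0.04823781] 0.7531297838398463 20.000799264817033 5.525
shift [ 0.0018  0.0014 -0.1   ] turn [ 0.     0.002 -0.   ]
shift [ 0.1575  0.3332 -0.1004] turn [-0.001  0.002 -0.668]
shift [ 0.1578  0.3332 -0.0014] turn [-0.001  0.002 -0.668]
```

{"api": "jog_arm", "payload": {
  "turn": [
    [0, 0, 0],
    [0, 0, 0],
    [0, 0, -0.1],
    [0, 0, -0.25],
    [0, 0, -0.4],
    [0, 0, -0.55],
    [0, 0, -0.668],
    [0, 0, -0.668],
    [0, 0, -0.668],
    [0, 0, -0.668],
    [0, 0, -0.668],
    [0, 0, -0.668]
  ],
  "translation": [
    [0, 0, -0.05],
    [0, 0, -0.1],
    [0.025, 0.05, -0.1],
    [0.05, 0.105, -0.1],
    [0.075, 0.16, -0.1],
    [0.1, 0.215, -0.1],
    [0.13, 0.27, -0.1],
    [0.15, 0.32, -0.1],
    [0.158, 0.333, -0.1],
    [0.158, 0.333, -0.1],
    [0.158, 0.333, -0.1],
    [0.158, 0.333, -0.1]
  ],
  "grip": [0.5, 0.5, 0.5, 0.5, 0.5, 0.5, 0.5, 0.5, 0.5, 0.5, 0.5, 0.5]
}}

```text
clock: 7.02
tool_pos: [0.5714, 0.0318, 0.1466]
eef_rot: [-0.052, 0.999, -0.001, -0.0]
contact_force: [-0.3, 0.4, -1.0]
opening: 0.757
finger_force: 20.0
```

```bash
python3 - <<'E'
from h import *
s=r.get_state();print(s["tool_pos"],s["opening"],s["finger_force"],s["contact_force"])
go([.5727,.0338,.049],1.678)
im=cams.snapshot("scene");t=cams.snapshot("top")
cv2.imwrite("pics/c2.png",np.hstack([cv2.resize(im[150:270,230:380,::-1],(500,400)),cv2.resize(t[130:230,240:315,::-1],(300,400))]))
E
```

```text
[0.57137002 0.03184317 0.14662214] 0.7565574127486292 19.999820977973286 [-0.25373095  0.38952306 -0.95892198]
shift [-0.0016  0.0019  0.0976] turn [-0.001 -0.001 -0.003]
```

View pics/c2.png

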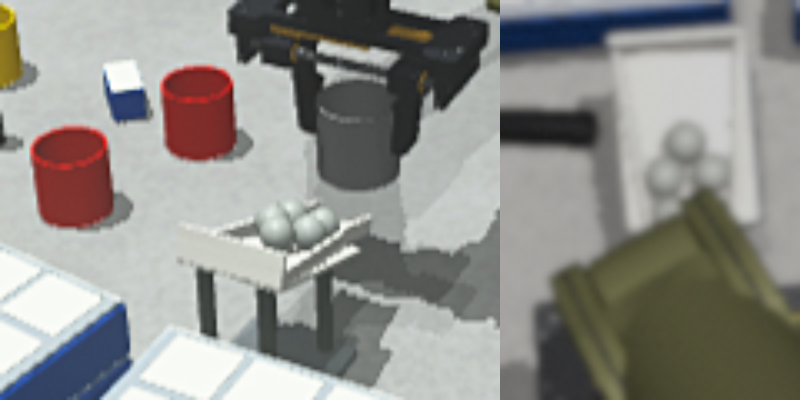

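The cup hangs upright in the fingers, just beyond the spout's lip.

{"api": "jog_arm", "payload": {
  "turn": [
    [0, 0, 0],
    [0, 0, 0],
    [0, 0, 0],
    [0, 0, 0],
    [0, 0, 0],
    [0, 0, 0]
  ],
  "translation": [
    [0, 0.002, 0.03],
    [0, 0.002, 0.06],
    [0, 0.002, 0.085],
    [0, 0.002, 0.095],
    [0, 0.002, 0.097],
    [0, 0.002, 0.097]
  ],
  "grip": [0.5, 0.5, 0.5, 0.5, 0.5, 0.5]
}}

```text
clock: 7.88
tool_pos: [0.5718, 0.0363, 0.0504]
eef_rot: [-0.053, 0.999, 0.0, 0.001]
contact_force: [-0.2, 0.2, -1.2]
opening: 0.754
finger_force: 20.0
```

{"api": "jog_arm", "payload": {
  "turn": [
    [0, 0, 0],
    [0, 0, 0],
    [0, 0, 0]
  ],
  "translation": [
    [0, -0.002, 0.0015],
    [0, -0.002, 0.003],
    [0, -0.002, 0.003]
  ],
  "grip": [0.5, 0.5, 0.5]
}}

```text
clock: 8.25
tool_pos: [0.572, 0.0339, 0.0482]
eef_rot: [-0.053, 0.999, -0.0, 0.001]
contact_force: [-0.7, -1.7, 9.1]
opening: 0.753
finger_force: 20.0
```

{"api": "jog_arm", "payload": {
  "turn": [
    [0, 0, 0],
    [0, 0, 0],
    [0, 0, 0],
    [0, 0, 0],
    [0, 0, 0],
    [0, 0, 0],
    [0, 0, 0]
  ],
  "translation": [
    [0, 0, 0],
    [0, 0, 0],
    [0, 0, 0],
    [0, 0, -0.02],
    [0, 0, -0.07],
    [0, 0, -0.12],
    [0, 0, -0.13]
  ],
  "grip": [0, 0, 0, 0, 0, 0, 0]
}}

```text
clock: 9.12
tool_pos: [0.5732, 0.0348, 0.1797]
eef_rot: [-0.053, 0.999, 0.0, 0.003]
contact_force: [0.5, -0.6, 0.3]
opening: 1.004
finger_force: 0.0
```

```bash
cat >> h.py <<'E'
A=.107;U=np.array([np.cos(A),np.sin(A),0]);L=np.array([-U[1],U[0],0]);G=np.array([.6603,.0432,0])
def gp(s,l,z): return G+s*U+l*L+[0,0,z]
E
python3 - <<'E'
from h import *
print(r.get_state()["tool_pos"],r.get_state()["clock"])
for a in((-.026,.07,.175),(-.026,.07,.1255),(-.0155,.07,.1255),(.0145,.07,.1255+.0109)): go(gp(*a),1.678)
im=cams.snapshot("scene")
cv2.imwrite("pics/c3.png",cv2.resize(im[150:270,230:380,::-1],None,fx=5,fy=5))
# refine pan + balls
for d in models.find_in("scene","ball1_center")[:6]: print(round(d["p"],2),np.round(d["position"],3))
E
```

```text
[0.57321414 0.03478032 0.17974182] 9.125
shift [-0.0615  0.0691  0.0051] turn [ 0.001  0.006 -0.   ]
shift [-0.0612  0.069   0.0546] turn [ 0.001  0.006 -0.   ]
shift [-0.0717  0.069   0.0547] turn [ 0.001  0.006 -0.   ]
shift [-0.1017  0.0691  0.044 ] turn [ 0.001  0.006 -0.   ]
0.53 [0.67  0.068 0.12 ]
```

View pics/c3.png

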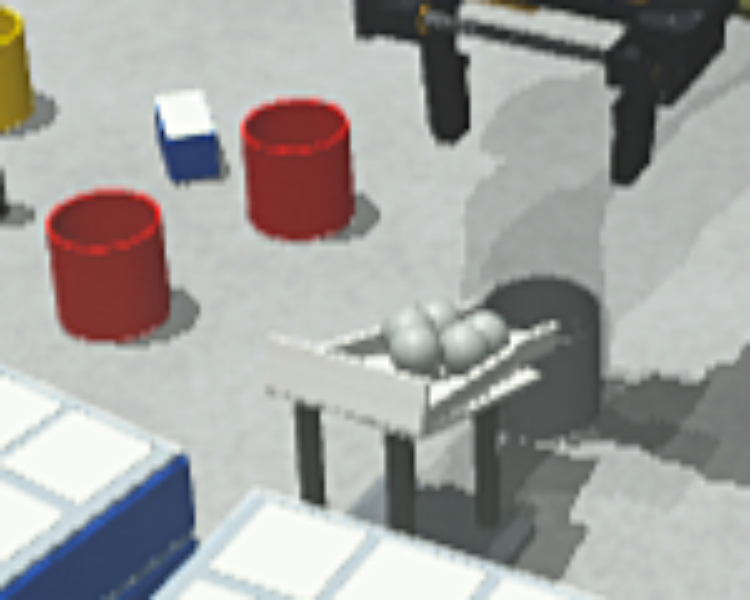

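The cup stands upright below the lip, at about (540,350) in the crop. The five balls are still wedged at about (450,330).

{"api": "jog_arm", "payload": {
  "turn": [
    [0, 0.006, 0],
    [0, 0.006, 0],
    [0, 0.006, 0],
    [0, 0.006, 0],
    [0, 0.006, 0],
    [0, 0.006, 0],
    [0, 0.006, 0],
    [0, 0.006, 0],
    [0, 0.006, 0],
    [0, 0.006, 0],
    [0, 0.006, 0],
    [0, 0.006, 0]
  ],
  "translation": [
    [-0.03, 0.04, 0.005],
    [-0.061, 0.069, 0.005],
    [-0.061, 0.069, 0.03],
    [-0.061, 0.069, 0.0545],
    [-0.061, 0.069, 0.0545],
    [-0.068, 0.069, 0.0545],
    [-0.075, 0.069, 0.0535],
    [-0.083, 0.069, 0.0505],
    [-0.091, 0.069, 0.048],
    [-0.099, 0.069, 0.045],
    [-0.102, 0.069, 0.044],
    [-0.102, 0.069, 0.044]
  ],
  "grip": [0, 0, 0, 0, 0, 0, 0, 0, 0, 0, 0, 0]
}}

```text
clock: 10.72
tool_pos: [0.6659, 0.1141, 0.1329]
eef_rot: [-0.054, 0.999, 0.0, -0.003]
contact_force: [-1.3, -0.8, 0.9]
opening: 0.999
finger_force: 0.7
```

```bash
python3 - <<'E'
from h import *
print(r.get_state()["tool_pos"],r.get_state()["clock"],r.get_state()["contact_force"])
im=cams.snapshot("scene");t=cams.snapshot("top")
cv2.imwrite("pics/c4.png",np.hstack([cv2.resize(im[180:270,260:370,::-1],(500,400)),cv2.resize(t[130:230,240:315,::-1],(300,400))]))
E
```

```text
[0.66588698 0.11409827 0.13292445] 10.725 [-1.30556664 -0.7848161   0.90275466]
```

View pics/c4.png

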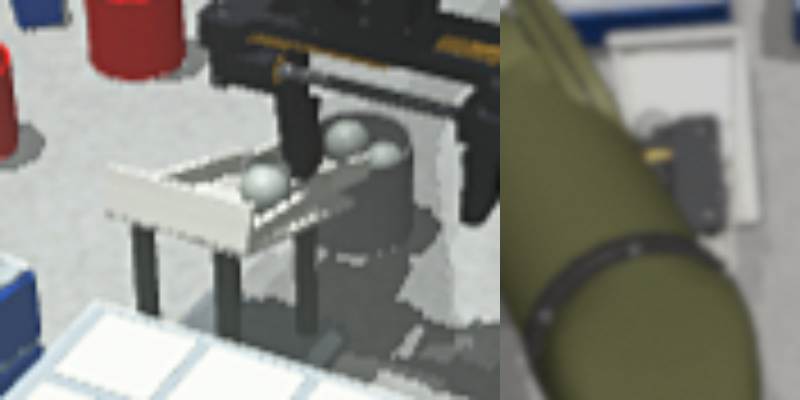

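One ball is still held above the finger, at (265,182). The others are running down the spout at (345,135) and (385,155). I'll lift the finger to let the last one go.

{"api": "jog_arm", "payload": {
  "turn": [
    [0, 0, 0],
    [0, 0, 0],
    [0, 0, 0],
    [0, 0, 0],
    [0, 0, 0],
    [0, 0, 0],
    [0, 0, 0],
    [0, 0, 0],
    [0, 0, 0],
    [0, 0, 0]
  ],
  "translation": [
    [0, 0, 0],
    [0, 0, 0],
    [0, 0, 0],
    [0, 0, -0.03],
    [0, 0, -0.07],
    [0, 0.05, -0.07],
    [0, 0.1, -0.07],
    [0, 0.1, -0.07],
    [0, 0.1, -0.07],
    [0, 0.1, -0.07]
  ],
  "grip": [0, 0, 0, 0, 0, 0, 0, 0, 0, 0]
}}

```text
clock: 12.08
tool_pos: [0.6559, 0.2111, 0.2025]
eef_rot: [-0.052, 0.999, -0.001, -0.003]
contact_force: [-0.1, -1.5, 0.3]
opening: 1.004
finger_force: 0.0
```

```bash
python3 - <<'E'
from h import *
print(r.get_state()["tool_pos"],r.get_state()["clock"])
im=cams.snapshot("scene");t=cams.snapshot("top")
for d in models.place_of("top","cup_center"):print(round(d["p"],2),np.round(d["position"],3))
for d in models.place_of("scene","cup_center"):print(round(d["p"],2),np.round(d["position"],3))
cv2.imwrite("pics/c5.png",np.hstack([cv2.resize(im[180:270,260:370,::-1],(500,400)),cv2.resize(t[130:230,240:315,::-1],(300,400))]))
E
```

```text
[0.65592617 0.21110246 0.20250266] 12.075
0.92 [ 0.62  -0.231  0.027]
0.84 [ 0.486 -0.46   0.033]
0.74 [ 0.476 -0.205  0.031]
0.67 [0.568 0.029 0.029]
0.96 [ 0.489 -0.462  0.035]
0.76 [ 0.617 -0.234  0.031]
0.66 [0.569 0.036 0.034]
```

View pics/c5.png

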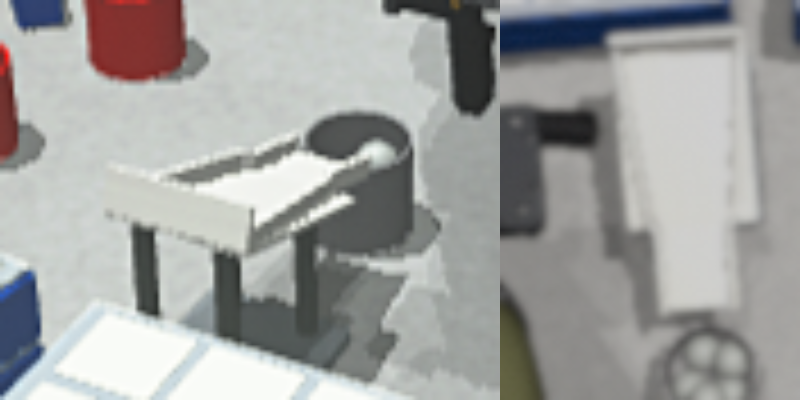

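The chute is empty and all the balls appear to be in the cup, whose rim centre is at about (292,222) in the top view. Next is regrasping it, and I'll measure the pan while the view is clear.

```bash
python3 - <<'E'
from h import *
print(at_z("top",(292.2,222.5),.064))
t=cams.snapshot("top");c=t[235:315,145:235];g=cv2.cvtColor(cv2.resize(c,None,fx=6,fy=6,interpolation=cv2.INTER_CUBIC),cv2.COLOR_RGB2GRAY)
h=cv2.HoughCircles(g,cv2.HOUGH_GRADIENT,1.5,40,param1=60,param2=20,minRadius=75,maxRadius=110)
v=cv2.cvtColor(g,cv2.COLOR_GRAY2BGR)
for x,y,q in h[0][:3]:
    print(x,y,q,at_z("top",(145+(x+.5)/6-.5,235+(y+.5)/6-.5),.048))
x,y,q=h[0][0];cv2.circle(v,(int(x),int(y)),int(q),(0,0,255),1)
for P,col in(((.450,.310,.048),(0,255,0)),):
    p=(proj("top",P)-[145,235]+.5)*6;cv2.circle(v,tuple(p.astype(int)),4,col,-1)
cv2.imwrite("pics/pan.png",v)
go([.571,.034,.16],1.678);go([.571,.034,.047],1.678)
E
```

```text
[0.56890048 0.03433792 0.064     ]
258.75 242.25 104.1 [0.42720053 0.30576992 0.048     ]
189.75 390.75 100.8 [0.36274667 0.33293614 0.048     ]
222.75 357.75 80.85 [0.377137   0.31925904 0.048     ]
shift [ 0.1027 -0.1686  0.0433] turn [-0.    -0.006 -0.001]
shift [ 0.102  -0.1685  0.1563] turn [-0.    -0.006 -0.001]
```

View pics/pan.png

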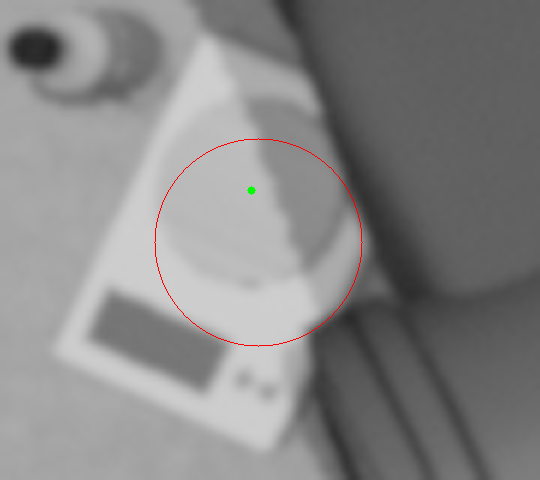

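The pan's edges are at x 157–348 and y 97–285 in the crop. Its centre is therefore at (252,191), which matches the green estimate of (0.450, 0.310), so the Hough circle is wrong and I'll ignore it.

{"api": "jog_arm", "payload": {
  "turn": [
    [0, -0.006, 0],
    [0, -0.006, 0],
    [0, -0.006, 0],
    [0, -0.006, 0],
    [0, -0.006, 0],
    [0, -0.006, 0],
    [0, -0.006, 0],
    [0, -0.006, 0],
    [0, -0.006, 0],
    [0, -0.006, 0],
    [0, -0.006, 0],
    [0, -0.006, 0],
    [0, -0.006, 0],
    [0, -0.006, 0]
  ],
  "translation": [
    [0.05, -0.085, 0],
    [0.1, -0.165, 0.02],
    [0.103, -0.168, 0.043],
    [0.103, -0.168, 0.043],
    [0.103, -0.168, 0.08],
    [0.103, -0.168, 0.12],
    [0.103, -0.168, 0.15],
    [0.103, -0.168, 0.156],
    [0.103, -0.168, 0.156],
    [0.103, -0.168, 0.156],
    [0.103, -0.168, 0.156],
    [0.103, -0.168, 0.156],
    [0.103, -0.168, 0.156],
    [0.103, -0.168, 0.156]
  ],
  "grip": [0, 0, 0, 0, 0, 0, 0, 0, 0, 0.5, 0.5, 0.5, 0.5, 0.5],
  "force": 30
}}

```text
clock: 14.08
tool_pos: [0.5706, 0.0348, 0.0483]
eef_rot: [-0.053, 0.999, -0.0, 0.001]
contact_force: [-0.8, -2.1, 5.8]
opening: 0.755
finger_force: 30.0
```

```bash
python3 - <<'E'
from h import *
s=r.get_state();print(s["tool_pos"],s["clock"])
# along-x offset of cup in grip assumed 0
for P,y in(([.571,.034,.18],1.678),([.5,.25,.18],2.3),([.45,.31,.18],2.48),([.45,.31,.0975],2.48)): go(P,y)
E
```

```text
[0.57055936 0.03477091 0.04832609] 14.075
shift [-0.0006 -0.0009 -0.1317] turn [-0.001  0.002 -0.   ]
shift [ 0.047   0.2214 -0.1319] turn [-0.001  0.001 -0.622]
shift [ 0.0903  0.2864 -0.132 ] turn [-0.001  0.001 -0.802]
shift [ 0.0905  0.2865 -0.0495] turn [-0.001  0.001 -0.802]
```

{"api": "jog_arm", "payload": {
  "turn": [
    [0, 0, 0],
    [0, 0, 0],
    [0, 0, 0],
    [0, 0, 0],
    [0, 0, -0.1],
    [0, 0, -0.2],
    [0, 0, -0.3],
    [0, 0, -0.4],
    [0, 0, -0.5],
    [0, 0, -0.6],
    [0, 0, -0.7],
    [0, 0, -0.8],
    [0, 0, -0.8],
    [0, 0, -0.8],
    [0, 0, -0.8],
    [0, 0, -0.8]
  ],
  "translation": [
    [0, 0, -0.03],
    [0, 0, -0.07],
    [0, 0, -0.11],
    [0, 0, -0.132],
    [0.01, 0.03, -0.132],
    [0.02, 0.07, -0.132],
    [0.03, 0.11, -0.132],
    [0.04, 0.15, -0.132],
    [0.05, 0.19, -0.132],
    [0.06, 0.22, -0.132],
    [0.075, 0.25, -0.132],
    [0.085, 0.275, -0.132],
    [0.09, 0.286, -0.132],
    [0.09, 0.286, -0.132],
    [0.09, 0.286, -0.132],
    [0.09, 0.286, -0.132]
  ],
  "grip": [0.5, 0.5, 0.5, 0.5, 0.5, 0.5, 0.5, 0.5, 0.5, 0.5, 0.5, 0.5, 0.5, 0.5, 0.5, 0.5],
  "force": 30
}}

```text
clock: 16.08
tool_pos: [0.4506, 0.3086, 0.1792]
eef_rot: [-0.437, 0.899, -0.001, -0.0]
contact_force: [-0.2, -0.4, -4.1]
opening: 0.751
finger_force: 30.0
```

```bash
python3 - <<'E'
from h import *
go([.45,.31,.0985],2.48)
E
```

```text
shift [-0.0008  0.0014  0.0807] turn [-0.001 -0.001 -0.004]
```

The measured weight of about 4.1 N is close to the 4.4 N expected for the cup plus five balls. Lowering now.

{"api": "jog_arm", "payload": {
  "turn": [
    [0, 0, 0],
    [0, 0, 0],
    [0, 0, 0],
    [0, 0, 0],
    [0, 0, 0],
    [0, 0, 0]
  ],
  "translation": [
    [0, 0.001, 0.025],
    [0, 0.001, 0.05],
    [0, 0.001, 0.07],
    [0, 0.001, 0.078],
    [0, 0.001, 0.08],
    [0, 0.001, 0.08]
  ],
  "grip": [0.5, 0.5, 0.5, 0.5, 0.5, 0.5]
}}

```text
clock: 16.82
tool_pos: [0.4494, 0.3107, 0.0999]
eef_rot: [-0.438, 0.899, 0.0, 0.001]
contact_force: [0.1, -0.0, -4.1]
opening: 0.751
finger_force: 30.0
```

```bash
python3 - <<'E'
from h import *
go([.45,.31,.0962],2.48)
im=cams.snapshot("scene")
v=cv2.resize(im[180:280,400:520,::-1],None,fx=6,fy=6,interpolation=cv2.INTER_CUBIC)
a=np.linspace(0,6.28,60)
def ring(P,rad,col):
    q=np.array([(proj("scene",[P[0]+rad*np.cos(t),P[1]+rad*np.sin(t),P[2]])-[400,180]+.5)*6 for t in a]);cv2.polylines(v,[q.astype(np.int32)],False,col,1)
ring((.45,.31,.048),.041,(0,0,255))
cv2.imwrite("pics/c6.png",v)
E
```

```text
shift [ 0.0002 -0.0009  0.0037] turn [-0.     0.001 -0.002]
```

View pics/c6.png

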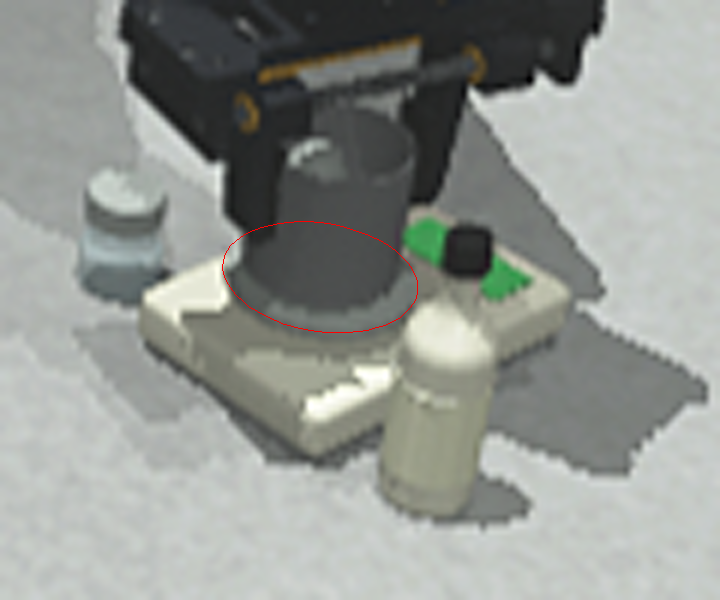

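```bash
python3 - <<'E'
from h import *
s=r.get_state()["tool_pos"];a=np.linspace(0,6.28,90)
def ext(P,rad):
    q=np.array([(proj("scene",[P[0]+rad*np.cos(t),P[1]+rad*np.sin(t),P[2]])-[400,180]+.5)*6 for t in a]);return q.min(0).round(),q.max(0).round()
print("rim",ext((s[0],s[1],.1157),.033),"base",ext((s[0],s[1],.0517),.033),"pan",ext((.45,.31,.048),.041))
m=models.masks_of("scene","cup_center")
for d in m:
    ys,xs=np.nonzero(d["pixels"])
    if abs(xs.mean()-455)<30: print("mask",d["p"],(xs.min()-400)*6,(xs.max()+1-400)*6,(ys.min()-180)*6,(ys.max()+1-180)*6)
# px per mm in world x,y near pan
b=proj("scene",[.45,.31,.05]);print((proj("scene",[.46,.31,.05])-b)*.6,(proj("scene",[.45,.32,.05])-b)*.6)
for d in models.place_of("scene","pan")[:2]+models.place_of("scene","cup_center"):print(d["p"],np.round(d["position"],4))
E
```

```text
rim (array([262., 102.]), array([424., 188.])) base (array([245., 225.]), array([402., 314.])) pan (array([223., 222.]), array([418., 333.]))
mask 0.67 246 420 108 306
[-0.82990437  1.15834881] [2.24187261 0.70904727]
0.77 [0.4519 0.3081 0.0435]
0.96 [ 0.477  -0.2028  0.0348]
0.85 [0.447  0.3094 0.086 ]
0.73 [ 0.4839 -0.4615  0.0362]
0.66 [ 0.6206 -0.2326  0.0306]
```

```bash
python3 - <<'E'
from h import *
im=cams.snapshot("scene");g=im.astype(int).mean(2).astype(int)
for u in(448,452,456,460): print(u,list(zip(range(222,242),g[222:242,u])))
a=np.linspace(0,6.28,720);s=r.get_state()["tool_pos"]
def front(P,rad,u):
    q=np.array([proj("scene",[P[0]+rad*np.cos(t),P[1]+rad*np.sin(t),P[2]]) for t in a]);k=abs(q[:,0]-u)<.4;return q[k,1].max().round(1)
for u in(448,452,456,460): print(u,front((s[0],s[1],.0517),.033,u),front((.45,.31,.048),.041,u))
for v in(208,214,220): print(v,list(zip(range(460,476),g[v,460:476])))
for zz in(.0517,.1157): 
  q=proj("scene",[s[0],s[1],zz]);print(q)
E
```

```text
448 [(222, np.int64(71)), (223, np.int64(72)), (224, np.int64(72)), (225, np.int64(72)), (226, np.int64(74)), (227, np.int64(75)), (228, np.int64(74)), (229, np.int64(75)), (230, np.int64(80)), (231, np.int64(102)), (232, np.int64(119)), (233, np.int64(111)), (234, np.int64(98)), (235, np.int64(102)), (236, np.int64(116)), (237, np.int64(120)), (238, np.int64(116)), (239, np.int64(140)), (240, np.int64(163)), (241, np.int64(160))]
452 [(222, np.int64(77)), (223, np.int64(76)), (224, np.int64(76)), (225, np.int64(77)), (226, np.int64(77)), (227, np.int64(78)), (228, np.int64(78)), (229, np.int64(77)), (230, np.int64(77)), (231, np.int64(82)), (232, np.int64(103)), (233, np.int64(118)), (234, np.int64(109)), (235, np.int64(99)), (236, np.int64(109)), (237, np.int64(122)), (238, np.int64(117)), (239, np.int64(141)), (240, np.int64(164)), (241, np.int64(160))]
456 [(222, np.int64(77)), (223, np.int64(77)), (224, np.int64(78)), (225, np.int64(77)), (226, np.int64(78)), (227, np.int64(78)), (228, np.int64(78)), (229, np.int64(78)), (230, np.int64(78)), (231, np.int64(82)), (232, np.int64(1
[... 259 characters left out ...]
.int64(76)), (225, np.int64(77)), (226, np.int64(77)), (227, np.int64(77)), (228, np.int64(76)), (229, np.int64(75)), (230, np.int64(74)), (231, np.int64(100)), (232, np.int64(118)), (233, np.int64(118)), (234, np.int64(114)), (235, np.int64(103)), (236, np.int64(109)), (237, np.int64(122)), (238, np.int64(115)), (239, np.int64(138)), (240, np.int64(152)), (241, np.int64(229))]
448 230.6 233.9
452 231.5 234.7Traceback (most recent call last):
  File "<stdin>", line 7, in <module>
  File "<stdin>", line 6, in front
  File "h.py", line 10, in proj
    p=cams.camera_params(c);v=R.from_quat(p["orientation"]).inv().apply(np.array(P)-p["eye"])
ValueError: time passes only in moves, steps and waits
```

The cup's front edge (rows 231–232) and the pan's front edge (rows 234–235) match the prediction for a centred cup. I'll set it down.

{"api": "jog_arm", "payload": {
  "turn": [
    [0, 0, 0],
    [0, 0, 0],
    [0, 0, 0],
    [0, 0, 0]
  ],
  "translation": [
    [0, -0.001, 0.002],
    [0, -0.001, 0.003],
    [0, -0.001, 0.0035],
    [0, -0.001, 0.0035]
  ],
  "grip": [0.5, 0.5, 0.5, 0.5]
}}

```text
clock: 17.58
tool_pos: [0.4499, 0.3097, 0.0963]
eef_rot: [-0.438, 0.899, -0.0, 0.0]
contact_force: [-0.4, -1.4, 5.0]
opening: 0.752
finger_force: 30.0
```

Contact with the pan. I'll release and retreat straight up.

{"api": "jog_arm", "payload": {
  "turn": [
    [0, 0, 0],
    [0, 0, 0],
    [0, 0, 0],
    [0, 0, 0],
    [0, 0, 0],
    [0, 0, 0],
    [0, 0, 0],
    [0, 0, 0],
    [0, 0, 0],
    [0, 0, 0],
    [0, 0, 0],
    [0, 0, 0],
    [0, 0, 0],
    [0, 0, 0]
  ],
  "translation": [
    [0, 0, 0],
    [0, 0, 0],
    [0, 0, 0],
    [0, 0, 0],
    [0, 0, -0.02],
    [0, 0, -0.06],
    [0, 0, -0.11],
    [0, 0, -0.16],
    [0, 0.06, -0.16],
    [0, 0.12, -0.16],
    [0, 0.16, -0.16],
    [0, 0.16, -0.16],
    [0, 0.16, -0.16],
    [0, 0.16, -0.16]
  ],
  "grip": [0, 0, 0, 0, 0, 0, 0, 0, 0, 0, 0, 0, 0, 0]
}}

```text
clock: 19.32
tool_pos: [0.3252, 0.4073, 0.2556]
eef_rot: [-0.437, 0.899, -0.001, -0.0]
contact_force: [-0.6, 0.1, 0.1]
opening: 0.999
finger_force: 0.0
```

```bash
python3 - <<'E'
from h import *
s=r.get_state();print(s["tool_pos"],s["clock"])
for c in("scene","top"):
    im=cams.snapshot(c)
    for n in("cup_center","pan","ball1_center","jar_mid","cleaner_mid"):
        print(c,n,[(round(d["p"],2),np.round(d["position"],3).tolist()) for d in models.place_of(c,n)[:6] if n!="cup_center" or d["position"][1]>0])
    for d in models.masks_of(c,"cup_center"):
        m=d["pixels"];ys,xs=np.nonzero(m);print(c,xs.min(),xs.max(),ys.min(),ys.max())
q=[proj("top",[.45+.033*np.cos(t),.31+.033*np.sin(t),.112]) for t in np.linspace(0,6.28,16)];print("expect top rim",np.min(q,0),np.max(q,0))
E
```

```text
[0.32517103 0.40725717 0.25556461] 19.325
scene cup_center [(0.65, [0.447, 0.308, 0.082])]
scene pan [(0.65, [0.452, 0.308, 0.043])]
scene ball1_center [(0.5, [0.437, 0.298, 0.089]), (0.4, [0.438, 0.217, 0.03])]
scene jar_mid [(0.53, [0.438, 0.214, 0.025])]
scene cleaner_mid [(0.59, [0.506, 0.385, 0.064]), (0.59, [0.439, 0.216, 0.025])]
scene 439 468 197 232
scene 278 301 170 199
scene 239 263 189 218
scene 214 236 150 175
top cup_center [(0.7, [0.45, 0.302, 0.076])]
top pan [(0.9, [0.452, 0.312, 0.049]), (0.34, [0.664, 0.05, 0.112]), (0.29, [0.71, 0.377, 0.019])]
top ball1_center [(0.65, [0.436, 0.296, 0.083])]
top jar_mid [(0.64, [0.437, 0.219, 0.025])]
top cleaner_mid [(0.52, [0.508, 0.381, 0.061])]
top 167 199 254 280
top 377 404 191 217
top 366 392 245 271
top 461 492 246 270
top 267 304 136 206
expect top rim [166.48720934 253.7025944 ] [192.88731074 280.12256316]
```

```bash
python3 -c "
from plant import r
print(r.finish_job())"
```

```text
the job is handed in; nothing more can be done
None
```

The job is handed in at about 20 s on the robot clock: the balls ran down into the cup, and the cup stands upright within a few millimetres of the scale pan's centre, released. The lifted weight (4.1 N of an expected 4.4 N) fits five balls. I don't know the verdict, because the hand-in returned none.

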